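# Load a lined tray into the spring tray feeder

### The arm

A 6-joint arm with a two-finger parallel gripper is mounted at the origin on the work surface. World frame = base frame: x ahead of the robot, y to its left, z up, the work surface at z = 0. Lengths are in m, angles in rad, forces in N, time in s.
With the tool pointing down it reaches from about 0.375 to 0.925 m from the base axis. Payload 5.7 kg.
Tool frame: the origin (TCP) lies midway between the tips of the shut fingers; the grasp point (between the pads) lies 19 mm behind it (manip.hold_point_z is the z of the grasp point in the tool frame, in m); z points along the fingers, y is the line along which they close (so a half turn about z gives the same grasp; the last joint's range is limited). The gripper opens to 88 mm and grips with 3 to 60 N. Pads are 20 mm wide; open, the fingers measure 115 mm over their backs; the gripper's body (75 mm by 178 mm) begins 61 mm behind the grasp point.
Start: joints at [-1.346, 0.359, 1.51, -0, 1.272, -0.115], TCP at [0.2, -0.566, 0.223] pointing down, gripper open.
Joint ranges: [-2.97, 2.97], [-1.01, 2.36], [0.21, 2.38], [-0.96, 4.11], [0.2, 2.71], [-2.98, 2.98]. Speed limits (rad/s): [2.39, 2.39, 3.14, 3.14, 3.14, 3.14].

### API

Orientations are given as a unit quaternion [x, y, z, w].
In Python, from plant import manip, optics gives the robot as it stands.
- The arm moves only by the shell command python3 -m creep 'ROWS' [OPENING] [FORCE]. ROWS is JSON, a list of rows, each an object with "translation": the shift along the world's x, y, z normalised to -1 to 1, where 1 is 50 cm, a list of three; "angular": the turn, a rotation vector about the world's x, y, z normalised to -1 to 1, where 1 is 90 degrees, a list of three. In form: [{"translation": [tx, ty, tz], "angular": [wx, wy, wz]}, ...]. A call has 1 to 10 rows; each row is the pose to reach, as a shift and turn from the pose commanded when the call began; what a row does not reach only later rows make up. A row lasts 1/10 s, in which the tool goes at most 50 mm and 8.59 degrees, less where a joint would pass 70% of its speed; a pose out of reach is approached as far as the arm can. A call with a number of a shift or a turn outside -1 to 1 is refused whole. A call with a gripper value outside its range is refused whole. OPENING is the closure, from -1 (fully open) to 1 (shut), so that 0 is half open, set as the call begins (- or left out, the last holds). The fingers move at their own pace and stop on an object; FORCE is the grip in N (left out, the last holds). Time passes only in rows, so rows that repeat a pose let the fingers close. It gives the time, the measured TCP pose, the force, the opening and the grip force at its end, in the units of the state.
- manip.get_obs(): the state, without advancing time (a new reading comes with each control period).
- optics.grab_frame(name): name is "scene" or "top" or "wrist"; returns the picture (384x512x3 uint8, blue, green, red); there is no depth.
- optics.camera_model(name): a dict with "mtx" (3x3 intrinsics, pixels), "dist" ([k1, k2, p1, p2, k3] as OpenCV has them; the pictures are not rectified), "rvec" (rotation vector, rad) and "tvec" (3), from world to camera coordinates, as OpenCV has them. Camera axes: x right, y down, z forward; pixel columns grow to the right and rows downward; lengths in m; the calibration is good to about 2 mm. A picture is of the moment at which its call begins: read the wrist's pose just before it. camera_model takes no time and is no camera call; for the wrist camera it gives the pose at the moment of the call.
- manip.sign_off(): hands the job in; it is judged then, once.
Trained networks look in the newest picture that a camera, given by its name, has taken for a name from the list of things; names that differ only in an ending like _2 or _b are one class to them, and where a whole thing is asked for, a point or a joint stands for the part that bears it (a point fixed in the world has none). Each returns a list of dicts, best first, with "confidence" (0 to 1); they miss things now and then, are a little off and sometimes report something else, mostly with a low value. They report only what shows in the picture. A call takes as long as a camera call. They do not tell look-alikes from the thing itself.
- optics.search_frame(camera, thing): "point" ([x, y, z] in m, in the coordinates of the camera as it stood for that picture, good to about 4 mm: the middle of the surface that is visible of it).
- optics.cut_out(camera, thing): "pixels" (384x512 bool, what is visible of it).
- optics.pinpoint(camera, thing): "point" ([x, y, z] in m, in the coordinates of the camera as it stood for that picture, good to about 4 mm: a listed point, or the origin of a listed thing).
The state is a dict: "time": time; "joints": joint angles; "joint_vel": joint speeds; "joint_torque": joint torques, N m; "position": TCP position; "tcp_rot": TCP orientation; "force": force on the tool from outside, world axes, zero at the start; "moment": the same for the moment, N m; "width": finger opening in m; "grip_force": force on a finger pad.
Only numpy, scipy, OpenCV 4.12 (cv2) and the standard library are available. Lean on these libraries where they do the work, as an engineer would, in place of code of your own. Each camera call takes 0.05 s, during which the arm holds its last target. There are 200 camera calls.

### The job

Load the loose navy-lined tray into the spring feeder: lay it on the stack just in front of the retaining lips, press it down gently against the spring until it comes firm on the yellow sill, slide it under both lips to the back stop and let go, so that the spring holds it up under the lips on top of the other trays. Do not force the tray against the feeder, and leave the cream-lined tray and everything else on the table where it is.

Things in the scene. Friction and masses are not known exactly. Their poses are not given: they have to be found in the camera images.
- tray_center (a point): Centre (half-way up) of the loose navy-lined tray to load, lying open side up on the white foam pad (pad top 10 mm above the table). Brown lacquered wood, 130 mm long (its x) x 66 mm wide (y) x 22 mm high (z up), about 0.12 kg. Both ends are alike. It can be picked up from above across its 66 mm width.
- tray: The same navy-lined tray; origin at the centre of its underside. Outer walls 5 mm thick, 22 mm high; floor 5 mm thick; a cross divider in the middle (along y), 5 mm thick, its top 18 mm above the underside, makes two open compartments, each 57 mm (x) by 56 mm (y). A fingertip in a compartment can press on the floor and push on the divider or the end wall.
- cream_tray_center (a point): Centre of a tray of just the same shape and size but lined in cream, also on the pad; the two may lie either way round. Not to be moved (15 mm).
- feeder: Spring tray feeder, fixed: aluminium magazine on a grey plate 190 x 124 x 8 mm, on levelling feet (its height varies by 13 mm). Origin: centre of the plate's underside; x points from the open front (yellow sill) to the back stop, z up. Trays lie lengthwise along x, in a channel 71 mm wide (y -35.5 to 35.5) between side plates with flared tops at z = 124 mm.
- feeder_back (a point): On the middle of the channel's rear face, at feeder x = 65, y = 0, z = 100 mm. Back stop and lips belong to a dark steel head, clamped at a height that differs each time by up to 18 mm and is not reported. The stop's inner face is at x = 65: a tray fully home touches it, its centre at feeder x = 0, y = 0, and its rim up against the lips, which are 125 to 143 mm high (feeder z).
- lips_edge (a point): Middle between the lips' front edges, at the frame (feeder x = 33, y = 0, z = 124 mm), whatever the head's height. The two lips, 3 mm tabs over the channel's rear corners, reach 10 mm inwards from each side and run from x = 41 to the back stop at x = 65; their upturned front edges begin at x = 33. A tray laid in front of them has its centre at feeder x = -35 mm or less.
- feeder_front (a point): Middle of the channel's front face, at feeder x = -69, y = 0, z = 90 mm. Above it is the rounded yellow plastic sill (x = -71), part of the head: always 25 mm below the lips, so 100 to 118 mm high (feeder z). A tray whose underside meets the sill passes 3 mm below the lips. Pressed not far behind the sill, a tray comes to a firm stop on it; pressed farther back it tilts on it.
- tray_top_center (a point): Centre of the upper of two like trays in the feeder, to stay there under the new one. At the start its rim is at feeder z = 124 mm (follower at the top of its travel), and the new tray is laid on it at that height. The follower moves only straight up and down: the spring yields at about 6 N, takes about 11 N when pressed down 25 mm and can go 9 mm farther.
- tray_low_center (a point): Centre of the lower tray in the feeder, resting on the follower.
- gift_box: Closed lacquered gift box, 120 x 170 x 65 mm, origin at the centre of its underside. Bystander.
- hinge_bin: Blue open bin of brass hinges, 110 x 150 x 45 mm, origin at the centre of its underside. Bystander.
- screwdriver: Screwdriver lying beyond the pad. Bystander.
- spray: Teal bottle, 56 mm across, 140 mm high, origin at the centre of its underside. Bystander.
Mind the look-alikes: they are no part of the job. What is shaped like the part that bears tray_top_center but green or orange is not meant.

How it is judged:
At the end, for the whole second after the job is handed in: The navy-lined tray lies level under both lips on top of the stack: its centre within 3 mm of where it touches the back stop, along the feeder, 4 mm sideways, held up by the spring, turned less than 4 degrees, at rest; the two other trays are still in the feeder below it (x of tray_center in the frame of feeder between -0.003 and 0.003 m and y of tray_center in the frame of feeder between -0.004 and 0.004 m and z of tray_center in the frame of feeder between 0.109 and 0.1345 m and angle between the x axis of tray_center and the x axis of feeder, either way round below 0.07 rad and angle between tray_center's own z axis and vertical below 0.06 rad and linear speed of tray below 0.01 m/s and x of tray_top_center in the frame of feeder between -0.008 and 0.004 m and y of tray_top_center in the frame of feeder between -0.005 and 0.005 m and z of tray_top_center in the frame of feeder between 0.087 and 0.1125 m and x of tray_low_center in the frame of feeder between -0.008 and 0.004 m and y of tray_low_center in the frame of feeder between -0.005 and 0.005 m and z of tray_low_center in the frame of feeder between 0.065 and 0.0905 m).
It fails at once if the tray is forced against the feeder (more than 35 N) (contact force between tray and feeder above 35 N).
It fails at once if the cream-lined tray is moved by more than 15 mm (distance of cream_tray_center from where it was at the start of the episode above 0.015 m).
It fails at once if the gift box, hinge bin, screwdriver or bottle is moved by more than 15 mm (distance of any of gift_box, hinge_bin, screwdriver, spray from where it was at the start of the episode above 0.015 m).
It also fails if it takes over 53 s, if anything falls off the work surface, if the arm or the gripper's body presses on something with over 40 N, if the wrist force passes 120 N, or if a joint passes its speed limit or range.

## Working session

There is one attempt and no reset: what is moved stays moved. The work goes in short steps, Python scripts to look and compute and a shell command to move; the robot and the scene stay as the last step left them, time stands still between calls to the robot, and variables do not carry over. Pictures are saved under pics/ and viewed, at most 10 in all, crops included, and the job is handed in when it is done.

```bash
mkdir -p pics; cat > h.py <<'E'
import numpy as np, cv2
from plant import manip, optics
def w(cam,p,m=None):
    m=m or optics.camera_model(cam); R,_=cv2.Rodrigues(np.array(m["rvec"],float))
    return R.T@(np.array(p,float)-np.array(m["tvec"],float).ravel())
def pin(cam,things,f="pinpoint",n=3):
    m=optics.camera_model(cam)
    for t in things:
        for d in getattr(optics,f)(cam,t)[:n]: print(cam,t,round(d["confidence"],2),np.round(w(cam,d["point"],m),4))
E
python3 - <<'E'
from h import *
a=optics.grab_frame("scene");b=optics.grab_frame("top")
cv2.imwrite("pics/a.png",a);cv2.imwrite("pics/b.png",b)
T=["tray_center","cream_tray_center","feeder","feeder_back","lips_edge","feeder_front","tray_top_center"]
pin("top",T);pin("scene",T)
o=manip.get_obs();print(o)
E
```

```text
top tray_center 0.58 [ 0.4613 -0.1117  0.0193]
top cream_tray_center 0.58 [ 0.457  -0.311   0.0172]
top feeder 0.84 [0.5467 0.223  0.001 ]
top feeder_back 0.72 [0.6116 0.2316 0.1027]
top lips_edge 0.8 [0.5846 0.2257 0.1281]
top lips_edge 0.44 [ 0.7466  0.0577 -0.0034]
top feeder_front 0.81 [0.48   0.2176 0.0898]
top feeder_front 0.5 [0.5831 0.2273 0.1247]
top tray_top_center 0.96 [0.3158 0.1627 0.0091]
top tray_top_center 0.86 [0.7614 0.2694 0.0121]
scene tray_center 0.86 [ 0.4563 -0.1094  0.0166]
scene cream_tray_center 0.78 [ 0.461  -0.3101  0.0204]
scene feeder 0.77 [0.5491 0.2187 0.0043]
scene feeder_back 0.87 [0.6126 0.2273 0.1023]
scene lips_edge 0.88 [0.5806 0.2288 0.1267]
scene feeder_front 0.9 [0.4778 0.2113 0.0952]
scene tray_top_center 0.92 [0.5423 0.221  0.1137]
scene tray_top_center 0.72 [0.76   0.2638 0.0094]
scene tray_top_center 0.7 [0.3211 0.1622 0.0124]
{'time': 0.8, 'joints': array([-1.34610911e+00,  3.58783884e-01,  1.51041909e+00,  2.71967079e-05,
        1.27247959e+00, -1.15110178e-01]), 'joint_vel': array([ 0.00055652,  0.00072729,  0.00076632, -0.00044859, -0.00135761,
        0.00045384]), 'joint_torque': array([ 7.80006267e-04, -5.15268767e+01, -2.71115559e+01,  6.76496630e-02,
        2.44455517e-02, -5.17561119e-06]), 'position': array([ 0.19996651, -0.56566154,  0.2226251 ]), 'tcp_rot': array([ 9.85602575e-01,  1.69078565e-01,  1.05160920e-05, -4.56027539e-05]), 'force': array([ 0.63246785,  0.25549913, -0.16341698]), 'moment': array([-0.04042249,  0.01204835, -0.02170833]), 'grip_force': 0.0, 'width': 0.08763512296657934}
```

View pics/a.png

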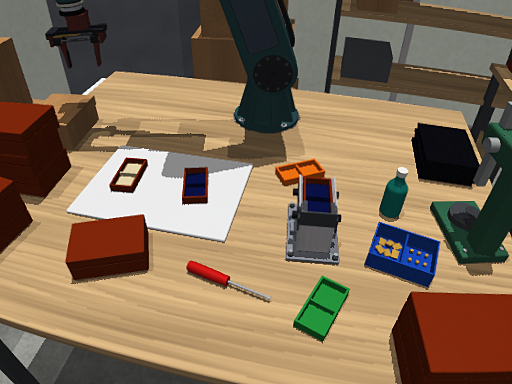

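View pics/b.png

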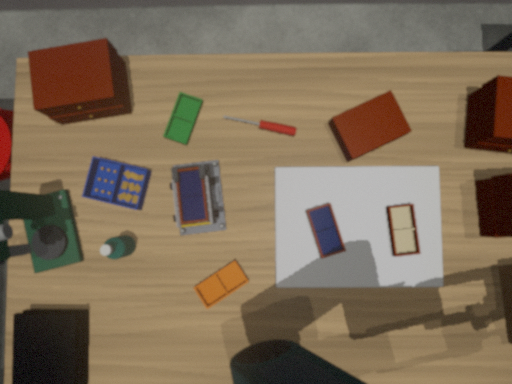

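The scene picture shows the navy tray at (195,185), the cream one at (128,174) and the feeder at (315,225). In the top view they are at (325,230), (403,230) and (198,198). Next I need the tray's yaw and outline.

```bash
cat >> h.py <<'E'
def rect(cam,thing,z,i=0,m=None):
    m=m or optics.camera_model(cam); r=optics.cut_out(cam,thing)
    R,_=cv2.Rodrigues(np.array(m["rvec"],float)); t=np.array(m["tvec"],float).ravel(); c=-R.T@t
    for d in r[:3]:
        v,u=np.nonzero(d["pixels"])
        p=cv2.undistortPoints(np.stack([u,v],1).astype(np.float64)[:,None],np.array(m["mtx"]),np.array(m["dist"]))[:,0]
        q=np.c_[p,np.ones(len(p))]@R; P=c+q*((z-c[2])/q[:,2:])
        (cx,cy),(a,b),_=rr=cv2.minAreaRect((P[:,:2]*1000).astype(np.float32))
        B=cv2.boxPoints(rr);e=[B[1]-B[0],B[2]-B[1]];e=max(e,key=np.linalg.norm)
        print(cam,thing,round(d["confidence"],2),len(u),"c",round(cx,1),round(cy,1),"size",round(a,1),round(b,1),"yaw",round((np.arctan2(e[1],e[0])+np.pi/2)%np.pi-np.pi/2,3))
def tool():
    from scipy.spatial.transform import Rotation as Ro
    o=manip.get_obs();y=Ro.from_quat(o["tcp_rot"]).as_matrix()[:,1]
    print("t",round(o["time"],2),"pos",np.round(o["position"],4),"yaxis",np.round(y,3),"ang",round(np.arctan2(y[1],y[0]),3),"F",np.round(o["force"],1),"w",round(o["width"],4),"g",round(o["grip_force"],1))
E
python3 - <<'E'
from h import *
rect("top","tray_center",.032);rect("top","tray_top_center",.127);rect("top","feeder",.02);tool()
E
```

```text
top tray_center 0.88 1357 c 459.4 -108.1 size 132.6 69.3 yaw 0.305
top tray_top_center 0.98 1405 c 338.5 151.1 size 63.2 122.6 yaw -0.988
top tray_top_center 0.91 1253 c 732.4 242.7 size 63.1 121.0 yaw -0.338
top tray_top_center 0.83 1521 c 546.4 221.7 size 132.5 70.2 yaw 0.144
top feeder 0.82 2044 c 547.1 227.3 size 191.1 139.3 yaw 0.097
top feeder 0.15 1426 c 458.8 -313.3 size 132.4 74.7 yaw 0.103
t 0.95 pos [ 0.1999 -0.5656  0.2226] yaxis [ 0.333 -0.943 -0.   ] ang -1.231 F [0.5 0.2 0.4] w 0.0876 g 0.0
```

```bash
python3 -m creep '[{"translation":[0.518,0.912,0],"angular":[0,0,-0.022]},{"translation":[0.518,0.912,0],"angular":[0,0,-0.022]},{"translation":[0.518,0.912,0],"angular":[0,0,-0.022]},{"translation":[0.518,0.912,0],"angular":[0,0,-0.022]},{"translation":[0.518,0.912,0],"angular":[0,0,-0.022]},{"translation":[0.518,0.912,0],"angular":[0,0,-0.022]},{"translation":[0.518,0.912,0],"angular":[0,0,-0.022]},{"translation":[0.518,0.912,0],"angular":[0,0,-0.022]},{"translation":[0.518,0.912,0],"angular":[0,0,-0.022]},{"translation":[0.518,0.912,0],"angular":[0,0,-0.022]}]' -1; python3 -m creep '[{"translation":[0,0,0],"angular":[0,0,0]},{"translation":[0,0,0],"angular":[0,0,0]},{"translation":[0,0,0],"angular":[0,0,0]},{"translation":[0,0,0],"angular":[0,0,0]}]'
python3 - <<'E'
from h import *
tool()
m=optics.camera_model("wrist");a=optics.grab_frame("wrist");cv2.imwrite("pics/c.png",a)
rect("wrist","tray_center",.032,m=m);pin("wrist",["tray_center"]);tool()
E
```

```text
time: 1.95
position: [0.4477, -0.1291, 0.223]
tcp_rot: [0.988, 0.152, 0.0, 0.0]
force: [1.8, -0.9, -0.2]
width: 0.088
grip_force: 0.0
time: 2.35
position: [0.4463, -0.1323, 0.2226]
tcp_rot: [0.989, 0.151, -0.0, 0.0]
force: [0.1, -0.4, 0.3]
width: 0.0881
grip_force: 0.0
t 2.35 pos [ 0.4463 -0.1323  0.2226] yaxis [ 0.298 -0.954  0.   ] ang -1.268 F [ 0.1 -0.4  0.3] w 0.0881 g 0.0
wrist tray_center 0.76 5163 c 460.3 -112.3 size 126.6 65.5 yaw 0.304
wrist tray_center 0.6 [ 0.4597 -0.1126  0.0172]
t 2.5 pos [ 0.4464 -0.1321  0.2226] yaxis [ 0.298 -0.954 -0.   ] ang -1.268 F [-0.2  0.8 -0.1] w 0.0875 g 0.0
```

View pics/c.png

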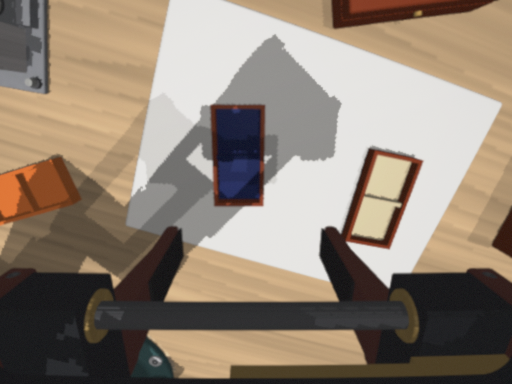

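```bash
python3 -m creep '[{"translation":[0.027,0.04,-0.08],"angular":[0,0,0]},{"translation":[0.027,0.04,-0.16],"angular":[0,0,0]},{"translation":[0.027,0.04,-0.24],"angular":[0,0,0]},{"translation":[0.027,0.04,-0.3],"angular":[0,0,0]},{"translation":[0.027,0.04,-0.3],"angular":[0,0,0]},{"translation":[0.027,0.04,-0.3],"angular":[0,0,0]}]'
python3 - <<'E'
from h import *
tool()
m=optics.camera_model("wrist");a=optics.grab_frame("wrist");cv2.imwrite("pics/d.png",a)
rect("wrist","tray_center",.032,m=m);pin("wrist",["tray_center"])
E
```

```text
time: 3.1
position: [0.4602, -0.1114, 0.0728]
tcp_rot: [0.988, 0.152, -0.001, -0.0]
force: [0.4, 0.9, 0.8]
width: 0.0881
grip_force: 0.0
t 3.1 pos [ 0.4602 -0.1114  0.0728] yaxis [ 0.3   -0.954 -0.001] ang -1.267 F [0.4 0.9 0.8] w 0.0881 g 0.0
wrist tray_center 0.94 13662 c 461.6 -112.0 size 131.7 65.9 yaw 0.297
wrist tray_center 0.75 [ 0.4634 -0.1183  0.0191]
```

View pics/d.png

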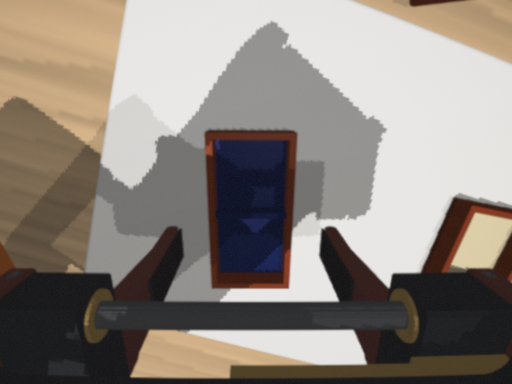

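The tray (205–297, 130–288 px) lies centred between the fingers. I'll descend and grip.

```bash
python3 -m creep '[{"translation":[0.003,0,-0.05],"angular":[0,0,0]},{"translation":[0.003,0,-0.1],"angular":[0,0,0]},{"translation":[0.003,0,-0.12],"angular":[0,0,0]},{"translation":[0.003,0,-0.12],"angular":[0,0,0]},{"translation":[0.003,0,-0.12],"angular":[0,0,0]}]'; python3 -m creep '[{"translation":[0,0,0],"angular":[0,0,0]},{"translation":[0,0,0],"angular":[0,0,0]},{"translation":[0,0,0],"angular":[0,0,0]},{"translation":[0,0,0],"angular":[0,0,0]},{"translation":[0,0,0],"angular":[0,0,0]},{"translation":[0,0,0],"angular":[0,0,0]}]' 1 20
```

```text
time: 3.75
position: [0.4626, -0.1112, 0.0135]
tcp_rot: [0.988, 0.152, 0.001, 0.0]
force: [0.0, 0.8, 0.8]
width: 0.0879
grip_force: 0.0
time: 4.35
position: [0.4623, -0.111, 0.0132]
tcp_rot: [0.988, 0.152, 0.0, 0.0]
force: [-0.2, 0.1, 6.5]
width: 0.0655
grip_force: 20.0
```

```bash
python3 -m creep '[{"translation":[0,0,0.1],"angular":[0,0,0]},{"translation":[0,0,0.2],"angular":[0,0,0]},{"translation":[0,0,0.3],"angular":[0,0,0]},{"translation":[0,0,0.4],"angular":[0,0,0]},{"translation":[0,0,0.48],"angular":[0,0,0]},{"translation":[0,0,0.48],"angular":[0,0,0]}]'; python3 -m creep '[{"translation":[-0.03,0.09,0],"angular":[0,0,-0.0235]},{"translation":[-0.05,0.18,0],"angular":[0,0,-0.0435]},{"translation":[-0.07,0.27,0],"angular":[0,0,-0.0635]},{"translation":[-0.085,0.36,0],"angular":[0,0,-0.0835]},{"translation":[-0.085,0.45,0],"angular":[0,0,-0.1035]},{"translation":[-0.085,0.54,0],"angular":[0,0,-0.1235]},{"translation":[-0.085,0.63,0],"angular":[0,0,-0.1235]},{"translation":[-0.085,0.65,0],"angular":[0,0,-0.1235]},{"translation":[-0.085,0.65,0],"angular":[0,0,-0.1235]},{"translation":[-0.085,0.65,0],"angular":[0,0,-0.1235]}]'
python3 - <<'E'
from h import *
tool()
m=optics.camera_model("wrist");a=optics.grab_frame("wrist");cv2.imwrite("pics/e.png",a)
T=["feeder_back","lips_edge","feeder_front","tray_top_center","feeder"]
pin("wrist",T);rect("wrist","tray_center",.235,m=m);rect("wrist","feeder",.01,m=m);rect("wrist","tray_top_center",.127,m=m);
optics.grab_frame("top");pin("top",T);optics.grab_frame("scene");pin("scene",T);tool()
E
```

```text
time: 4.95
position: [0.4653, -0.1122, 0.2584]
tcp_rot: [0.988, 0.152, 0.005, 0.003]
force: [-0.0, -0.1, -0.8]
width: 0.0657
grip_force: 20.0
time: 5.95
position: [0.4187, 0.213, 0.2517]
tcp_rot: [0.998, 0.056, -0.001, 0.001]
force: [0.1, 0.3, -0.6]
width: 0.0657
grip_force: 20.0
t 5.95 pos [0.4187 0.213  0.2517] yaxis [ 0.111 -0.994  0.001] ang -1.459 F [ 0.1  0.3 -0.6] w 0.0657 g 20.0
wrist feeder_front 0.59 [0.483  0.2106 0.0892]
wrist tray_top_center 0.74 [0.547  0.2195 0.1162]
wrist tray_top_center 0.28 [ 0.4215  0.419  -0.0042]
wrist tray_center 0.71 20477 c 398.4 208.5 size 163.8 81.4 yaw 0.108
wrist feeder 0.97 4692 c 540.5 217.7 size 173.1 140.3 yaw 0.114
wrist tray_top_center 0.73 8601 c 537.2 218.6 size 108.0 66.0 yaw 0.133
wrist tray_top_center 0.49 106 c 386.5 136.6 size 25.9 8.5 yaw 0.544
top feeder_back 0.79 [0.6105 0.2311 0.107 ]
top feeder_front 0.87 [0.4814 0.2156 0.0886]
top tray_top_center 0.89 [0.3174 0.1637 0.0128]
top tray_top_center 0.83 [0.7589 0.2689 0.0093]
top tray_top_center 0.82 [0.5458 0.222  0.1141]
top feeder 0.98 [ 0.5466  0.2193 -0.0006]
scene feeder_back 0.85 [0.6122 0.2296 0.106 ]
scene feeder_back 0.71 [ 0.7281 -0.2317  0.001 ]
scene lips_edge 0.58 [0.5855 0.2303 0.1265]
scene feeder_front 0.72 [0.4785 0.2133 0.0934]
scene feeder_front 0.48 [0.5865 0.4349 0.0019]
scene tray_top_center 0.91 [0.7629 0.2656 0.011 ]
scene tray_top_center 0.86 [0.3183 0.1646 0.0138]
scene tray_top_center 0.72 [0.5454 0.2219 0.1114]
scene feeder 0.57 [0.5466 0.2201 0.0059]
scene feeder 0.19 [0.5855 0.4381 0.002 ]
t 7.0 pos [0.4194 0.2142 0.2526] yaxis [ 0.111 -0.994 -0.   ] ang -1.459 F [-0.3 -0.7 -1.3] w 0.066 g 20.0
```

View pics/e.png

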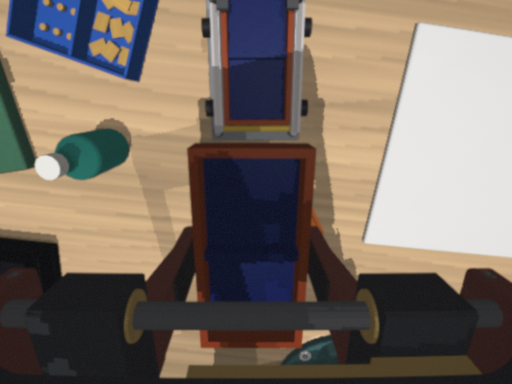

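The channel (cols 213–300, ending at row 135) lines up with the held tray (190–315). Next I'll hover over the laying position.

```bash
python3 -m creep '[{"translation":[0.06,0.002,0],"angular":[0,0,0]},{"translation":[0.12,0.004,-0.03],"angular":[0,0,0]},{"translation":[0.16,0.006,-0.09],"angular":[0,0,0]},{"translation":[0.183,0.006,-0.15],"angular":[0,0,0]},{"translation":[0.183,0.006,-0.2],"angular":[0,0,0]},{"translation":[0.183,0.006,-0.2],"angular":[0,0,0]},{"translation":[0.183,0.006,-0.2],"angular":[0,0,0]},{"translation":[0.183,0.006,-0.2],"angular":[0,0,0]}]'
python3 - <<'E'
from h import *
tool()
m=optics.camera_model("wrist");a=optics.grab_frame("wrist");cv2.imwrite("pics/f.png",cv2.resize(a,(800,600)))
pin("wrist",["feeder_back","lips_edge","tray_center"]);rect("wrist","tray_center",.169,m=m)
E
```

```text
time: 7.8
position: [0.5117, 0.2175, 0.1541]
tcp_rot: [0.998, 0.056, 0.001, -0.0]
force: [0.5, -0.8, -1.2]
width: 0.0658
grip_force: 20.0
t 7.8 pos [0.5117 0.2175 0.1541] yaxis [ 0.111 -0.994 -0.   ] ang -1.459 F [ 0.5 -0.8 -1.2] w 0.0658 g 20.0
wrist feeder_back 0.68 [0.6142 0.2283 0.1021]
wrist tray_center 0.66 [0.5087 0.2143 0.1616]
wrist tray_center 0.39 [0.5063 0.2126 0.1497]
wrist tray_center 0.88 20618 c 510.1 215.3 size 134.1 66.8 yaw 0.11
```

View pics/f.png

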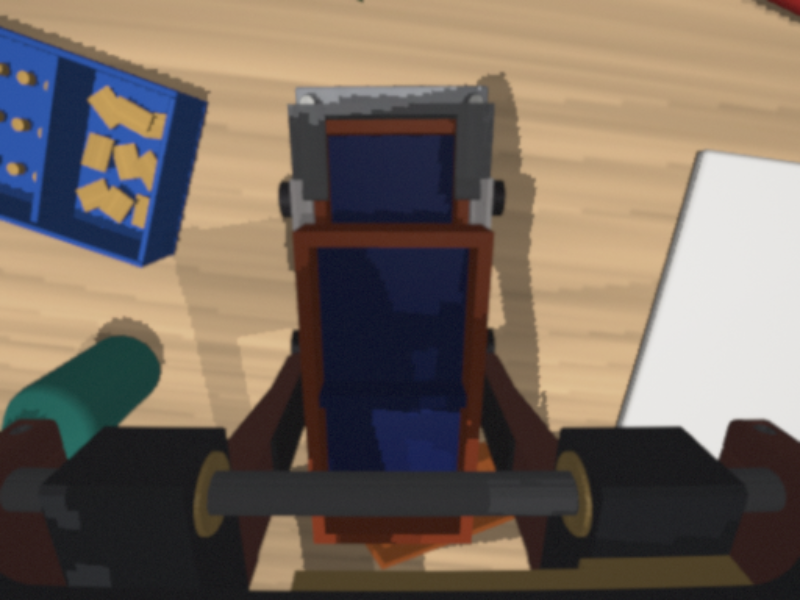

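The lips' inner edges are at cols 328 and 456 (centre 392). The tray rim spans 295–493 (centre 394), so I'll shift about 1 mm left and lower it.

```bash
python3 -m creep '[{"translation":[0,0.002,-0.02],"angular":[0,0,0]},{"translation":[0,0.002,-0.04],"angular":[0,0,0]},{"translation":[0,0.002,-0.04],"angular":[0,0,0]},{"translation":[0,0.002,-0.04],"angular":[0,0,0]}]';python3 -m creep '[{"translation":[0,0,-0.002],"angular":[0,0,0]},{"translation":[0,0,-0.004],"angular":[0,0,0]},{"translation":[0,0,-0.004],"angular":[0,0,0]},{"translation":[0,0,-0.004],"angular":[0,0,0]}]';python3 -m creep '[{"translation":[0,0,-0.002],"angular":[0,0,0]},{"translation":[0,0,-0.004],"angular":[0,0,0]},{"translation":[0,0,-0.004],"angular":[0,0,0]},{"translation":[0,0,-0.004],"angular":[0,0,0]}]'
```

```text
time: 8.45
position: [0.5103, 0.2179, 0.1318]
tcp_rot: [0.998, 0.056, -0.001, 0.0]
force: [-0.0, -0.2, -1.1]
width: 0.0659
grip_force: 20.0
time: 8.85
position: [0.511, 0.2181, 0.1307]
tcp_rot: [0.998, 0.056, 0.0, -0.0]
force: [-0.3, -0.7, -0.6]
width: 0.0654
grip_force: 20.0
time: 9.25
position: [0.5111, 0.2181, 0.1293]
tcp_rot: [0.998, 0.056, 0.0, -0.0]
force: [-0.8, -0.8, 5.4]
width: 0.0659
grip_force: 20.0
```

```bash
python3 -m creep '[{"translation":[0,0,0.002],"angular":[0,0,0]},{"translation":[0,0,0.002],"angular":[0,0,0]},{"translation":[0,0,0.002],"angular":[0,0,0]},{"translation":[0,0,0.002],"angular":[0,0,0]},{"translation":[0,0,0.002],"angular":[0,0,0]}]' -1;python3 -m creep '[{"translation":[0,0,0.03],"angular":[0,0,0]},{"translation":[0,0,0.08],"angular":[0,0,0]},{"translation":[0,0,0.12],"angular":[0,0,0]},{"translation":[0,0,0.12],"angular":[0,0,0]},{"translation":[0,0,0.12],"angular":[0,0,0]},{"translation":[0,0,0.12],"angular":[0,0,0]},{"translation":[0,0,0.12],"angular":[0,0,0]},{"translation":[0,0,0.12],"angular":[0,0,0]}]' 1 20
python3 - <<'E'
from h import *
tool()
m=optics.camera_model("wrist");a=optics.grab_frame("wrist");cv2.imwrite("pics/g.png",cv2.resize(a,(800,600)))
pin("wrist",["feeder_back","lips_edge","tray_center"]);rect("wrist","tray_center",.148,m=m)
E
```

```text
time: 9.75
position: [0.5108, 0.2181, 0.1295]
tcp_rot: [0.998, 0.056, -0.0, -0.0]
force: [-0.4, 0.1, 0.6]
width: 0.088
grip_force: 0.0
time: 10.55
position: [0.5103, 0.2179, 0.1887]
tcp_rot: [0.998, 0.056, -0.001, 0.0]
force: [0.5, -0.9, 0.1]
width: 0.0274
grip_force: 0.0
t 10.55 pos [0.5103 0.2179 0.1887] yaxis [ 0.111 -0.994  0.   ] ang -1.46 F [ 0.5 -0.9  0.1] w 0.0274 g 0.0
wrist feeder_back 0.65 [0.6133 0.2298 0.1033]
wrist tray_center 0.87 [0.5073 0.2134 0.1334]
wrist tray_center 0.9 11226 c 510.7 215.8 size 131.5 65.3 yaw 0.116
```

View pics/g.png

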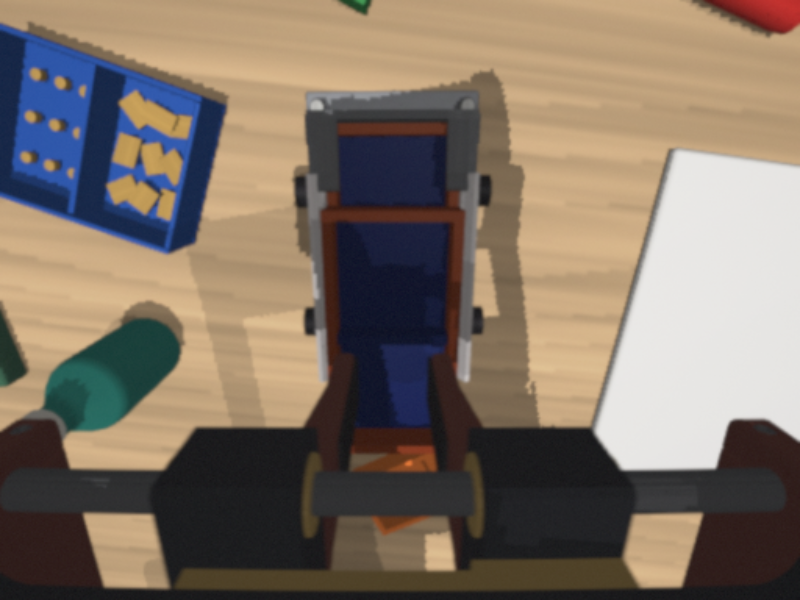

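The tray lies between the side plates (rim 322–465, plates 314–473, both centred at 393.5), with its divider at row 345. Now I'll put the shut fingers into the front compartment.

```bash
python3 -m creep '[{"translation":[-0.033,-0.004,0],"angular":[0,0,0]},{"translation":[-0.033,-0.004,0],"angular":[0,0,0]},{"translation":[-0.033,-0.004,-0.03],"angular":[0,0,0]},{"translation":[-0.033,-0.004,-0.07],"angular":[0,0,0]},{"translation":[-0.033,-0.004,-0.1],"angular":[0,0,0]},{"translation":[-0.033,-0.004,-0.1],"angular":[0,0,0]},{"translation":[-0.033,-0.004,-0.1],"angular":[0,0,0]}]';python3 -m creep '[{"translation":[0,0,-0.006],"angular":[0,0,0]},{"translation":[0,0,-0.012],"angular":[0,0,0]},{"translation":[0,0,-0.016],"angular":[0,0,0]},{"translation":[0,0,-0.016],"angular":[0,0,0]},{"translation":[0,0,-0.016],"angular":[0,0,0]}]';python3 -m creep '[{"translation":[0,0,-0.002],"angular":[0,0,0]},{"translation":[0,0,-0.004],"angular":[0,0,0]},{"translation":[0,0,-0.006],"angular":[0,0,0]},{"translation":[0,0,-0.006],"angular":[0,0,0]}]'
```

```text
time: 11.5
position: [0.4948, 0.2162, 0.1398]
tcp_rot: [0.998, 0.056, -0.0, -0.0]
force: [0.7, -0.2, -0.1]
width: 0.0006
grip_force: 0.0
time: 12.0
position: [0.4945, 0.2161, 0.1318]
tcp_rot: [0.998, 0.056, 0.0, -0.0]
force: [0.1, -0.3, -0.4]
width: 0.0006
grip_force: 0.0
time: 12.4
position: [0.4945, 0.2161, 0.1292]
tcp_rot: [0.998, 0.056, 0.0, -0.0]
force: [-1.6, -0.3, 6.2]
width: 0.0004
grip_force: 3.1
```

```bash
python3 -m creep '[{"translation":[0,0,-0.002],"angular":[0,0,0]},{"translation":[0,0,-0.004],"angular":[0,0,0]},{"translation":[0,0,-0.006],"angular":[0,0,0]},{"translation":[0,0,-0.006],"angular":[0,0,0]}]';python3 -m creep '[{"translation":[0,0,-0.002],"angular":[0,0,0]},{"translation":[0,0,-0.004],"angular":[0,0,0]},{"translation":[0,0,-0.004],"angular":[0,0,0]}]';python3 -m creep '[{"translation":[0,0,-0.002],"angular":[0,0,0]},{"translation":[0,0,-0.004],"angular":[0,0,0]},{"translation":[0,0,-0.004],"angular":[0,0,0]}]'
```

```text
time: 12.8
position: [0.4945, 0.2161, 0.1262]
tcp_rot: [0.998, 0.056, 0.0, -0.0]
force: [-1.6, 0.1, 6.7]
width: 0.0005
grip_force: 3.4
time: 13.1
position: [0.4945, 0.2161, 0.1243]
tcp_rot: [0.998, 0.056, 0.0, -0.0]
force: [-0.8, -1.1, 7.7]
width: 0.0004
grip_force: 3.6
time: 13.4
position: [0.4945, 0.2161, 0.1223]
tcp_rot: [0.998, 0.056, 0.0, -0.0]
force: [-1.6, -0.4, 7.5]
width: 0.0006
grip_force: 3.8
```

```bash
python3 -m creep '[{"translation":[0,0,-0.002],"angular":[0,0,0]},{"translation":[0,0,-0.003],"angular":[0,0,0]},{"translation":[0,0,-0.003],"angular":[0,0,0]}]' | sed -n 2,4p;python3 -m creep '[{"translation":[0,0,-0.002],"angular":[0,0,0]},{"translation":[0,0,-0.003],"angular":[0,0,0]},{"translation":[0,0,-0.003],"angular":[0,0,0]}]'| sed -n 2,4p
```

```text
position: [0.4945, 0.2162, 0.1209]
tcp_rot: [0.998, 0.056, 0.0, -0.0]
force: [-3.6, -0.7, 7.5]
position: [0.4945, 0.2162, 0.1194]
tcp_rot: [0.998, 0.056, 0.0, -0.0]
force: [-2.2, -1.1, 8.4]
```

```bash
python3 -m creep '[{"translation":[0,0,-0.002],"angular":[0,0,0]},{"translation":[0,0,-0.003],"angular":[0,0,0]},{"translation":[0,0,-0.003],"angular":[0,0,0]}]' | sed -n 2,4p
```

```text
position: [0.4945, 0.2162, 0.118]
tcp_rot: [0.998, 0.056, 0.0, -0.0]
force: [-1.6, -0.9, 8.5]
```

```bash
python3 -m creep '[{"translation":[0,0,-0.002],"angular":[0,0,0]},{"translation":[0,0,-0.003],"angular":[0,0,0]},{"translation":[0,0,-0.003],"angular":[0,0,0]}]'| sed -n 2,4p
```

```text
position: [0.4945, 0.2161, 0.1165]
tcp_rot: [0.998, 0.056, 0.0, -0.0]
force: [-3.1, -0.8, 8.9]
```

```bash
python3 -m creep '[{"translation":[0,0,-0.002],"angular":[0,0,0]},{"translation":[0,0,-0.003],"angular":[0,0,0]},{"translation":[0,0,-0.003],"angular":[0,0,0]}]' | sed -n 2,4p
```

```text
position: [0.4945, 0.2161, 0.115]
tcp_rot: [0.998, 0.056, 0.0, -0.0]
force: [-2.3, -0.9, 8.5]
```

```bash
python3 -m creep '[{"translation":[0,0,-0.002],"angular":[0,0,0]},{"translation":[0,0,-0.003],"angular":[0,0,0]},{"translation":[0,0,-0.003],"angular":[0,0,0]}]' | sed -n 2,4p
```

```text
position: [0.4945, 0.2162, 0.1135]
tcp_rot: [0.998, 0.056, 0.0, -0.0]
force: [-2.8, 0.1, 9.2]
```

```bash
python3 -m creep '[{"translation":[0,0,-0.002],"angular":[0,0,0]},{"translation":[0,0,-0.003],"angular":[0,0,0]},{"translation":[0,0,-0.003],"angular":[0,0,0]}]'| sed -n 2,4p
```

```text
position: [0.4945, 0.2162, 0.1124]
tcp_rot: [0.998, 0.056, 0.0, -0.0]
force: [-3.1, -2.0, 12.6]
```

```bash
python3 -m creep '[{"translation":[0,0,-0.0015],"angular":[0,0,0]},{"translation":[0,0,-0.0015],"angular":[0,0,0]}]' | sed -n 2,4p
python3 - <<'E'
from h import *
tool()
m=optics.camera_model("wrist");a=optics.grab_frame("wrist");cv2.imwrite("pics/i.png",cv2.resize(a,(800,600)))
rect("wrist","tray_center",.130,m=m)
E
```

```text
position: [0.4946, 0.2162, 0.1124]
tcp_rot: [0.998, 0.056, 0.0, -0.0]
force: [-5.4, -1.3, 19.2]
t 15.7 pos [0.4946 0.2162 0.1124] yaxis [ 0.111 -0.994 -0.   ] ang -1.459 F [-5.4 -1.3 19.2] w 0.0004 g 9.4
wrist tray_center 0.68 17748 c 529.6 218.2 size 89.3 64.3 yaw 0.111
```

View pics/i.png

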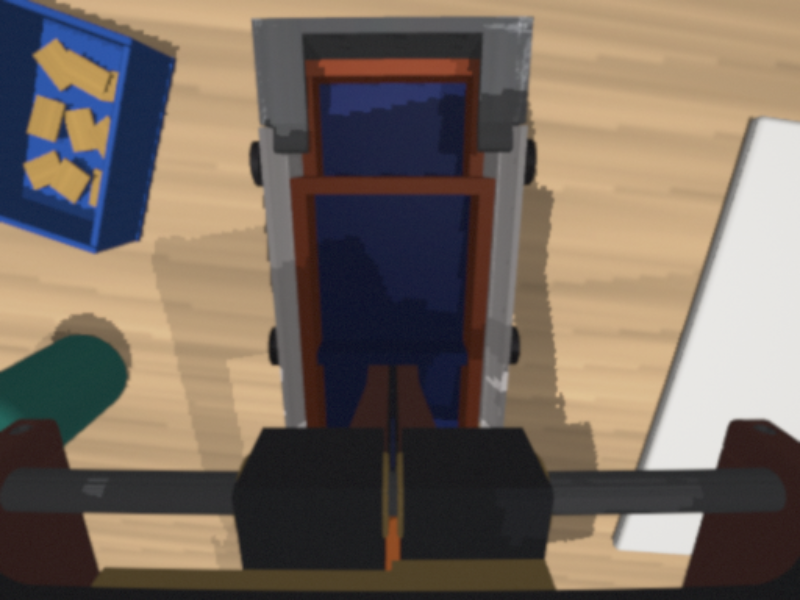

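The tray is firm on the sill (19 N), level between the plates, with its end (row 180) in front of the lips (row 150). I'll ease the pressure slightly and slide.

```bash
python3 -m creep '[{"translation":[0,0,0.0008],"angular":[0,0,0]},{"translation":[0.004,0.0005,0.0008],"angular":[0,0,0]},{"translation":[0.008,0.0009,0.0008],"angular":[0,0,0]},{"translation":[0.012,0.0014,0.0008],"angular":[0,0,0]},{"translation":[0.012,0.0014,0.0008],"angular":[0,0,0]}]' | sed -n 2,4p
```

```text
position: [0.4947, 0.2161, 0.1122]
tcp_rot: [0.998, 0.056, -0.005, 0.0]
force: [-17.1, -1.7, 28.8]
```

```bash
python3 -m creep '[{"translation":[0.004,0.0005,0],"angular":[0,0,0]},{"translation":[0.008,0.0009,0],"angular":[0,0,0]},{"translation":[0.01,0.0011,0],"angular":[0,0,0]},{"translation":[0.01,0.0011,0],"angular":[0,0,0]}]' | sed -n 2,4p
```

```text
position: [0.495, 0.2162, 0.112]
tcp_rot: [0.998, 0.056, -0.009, 0.001]
force: [-28.6, -2.8, 40.1]
```

Fx and Fz climb together: friction plus coupling in the arm. I'll back off, then slide with less down force.

```bash
python3 -m creep '[{"translation":[-0.008,-0.0009,0],"angular":[0,0,0]},{"translation":[-0.014,-0.0016,0.0],"angular":[0,0,0]},{"translation":[-0.014,-0.0016,0.0],"angular":[0,0,0]}]' | sed -n 1,4p
python3 -c "
from h import *
tool();print(manip.get_obs()['moment'])"
```

```text
time: 17.0
position: [0.4947, 0.2161, 0.1123]
tcp_rot: [0.998, 0.056, -0.003, 0.0]
force: [-12.6, -2.2, 24.0]
t 17.0 pos [0.4947 0.2161 0.1123] yaxis [ 0.111 -0.994  0.   ] ang -1.459 F [-12.6  -2.2  24. ] w 0.0006 g 11.9
[-3.49947772e-01  2.26082738e+00  1.84254810e-03]
```

```bash
python3 -m creep '[{"translation":[0,0,0.001],"angular":[0,0,0]},{"translation":[0,0,0.001],"angular":[0,0,0]}]' | sed -n 2,4p;  python3 -m creep '[{"translation":[0,0,0.001],"angular":[0,0,0]},{"translation":[0,0,0.001],"angular":[0,0,0]}]' | sed -n 2,4p
```

```text
position: [0.4947, 0.2161, 0.1123]
tcp_rot: [0.998, 0.056, -0.003, 0.0]
force: [-10.7, -0.8, 20.5]
position: [0.4947, 0.2161, 0.1124]
tcp_rot: [0.998, 0.056, -0.003, 0.0]
force: [-10.1, -1.8, 16.5]
```

```bash
python3 -m creep '[{"translation":[0,0,0.0008],"angular":[0,0,0]},{"translation":[0,0,0.0008],"angular":[0,0,0]}]' | sed -n 2,4p;  python3 -m creep '[{"translation":[0.002,0.0002,0.0008],"angular":[0,0,0]},{"translation":[0.002,0.0002,0.0008],"angular":[0,0,0]}]' | sed -n 2,4p
```

```text
position: [0.4953, 0.2162, 0.1125]
tcp_rot: [0.998, 0.056, -0.003, 0.0]
force: [-9.4, -0.5, 11.9]
position: [0.4967, 0.2163, 0.1128]
tcp_rot: [0.998, 0.056, -0.002, 0.0]
force: [-8.2, -1.0, 10.4]
```

```bash
python3 -m creep '[{"translation":[0.003,0.0003,0],"angular":[0,0,0]},{"translation":[0.006,0.0007,0],"angular":[0,0,0]},{"translation":[0.006,0.0007,0],"angular":[0,0,0]}]' | sed -n 2,4p
```

```text
position: [0.4998, 0.2166, 0.1127]
tcp_rot: [0.998, 0.056, -0.002, 0.0]
force: [-7.0, 0.1, 8.9]
```

```bash
python3 -m creep '[{"translation":[0.003,0.0003,0],"angular":[0,0,0]},{"translation":[0.006,0.0007,0],"angular":[0,0,0]},{"translation":[0.006,0.0007,0],"angular":[0,0,0]}]' | sed -n 2,4p
```

```text
position: [0.5029, 0.217, 0.1127]
tcp_rot: [0.998, 0.056, -0.002, 0.0]
force: [-6.3, -1.1, 9.0]
```

```bash
python3 -m creep '[{"translation":[0.004,0.0004,0],"angular":[0,0,0]},{"translation":[0.008,0.0009,0],"angular":[0,0,0]},{"translation":[0.008,0.0009,0],"angular":[0,0,0]}]' | sed -n 2,4p
python3 - <<'E'
from h import *
m=optics.camera_model("wrist");a=optics.grab_frame("wrist");cv2.imwrite("pics/j.png",cv2.resize(a,(800,600)))
rect("wrist","tray_center",.130,m=m);tool()
E
```

```text
position: [0.507, 0.2175, 0.1128]
tcp_rot: [0.998, 0.056, -0.002, 0.0]
force: [-6.3, -0.0, 10.4]
wrist tray_center 0.93 17488 c 542.1 219.4 size 91.1 64.9 yaw 0.11
t 18.8 pos [0.507  0.2175 0.1128] yaxis [ 0.111 -0.994  0.   ] ang -1.459 F [-6.8 -0.4  8.8] w 0.0004 g 4.7
```

View pics/j.png

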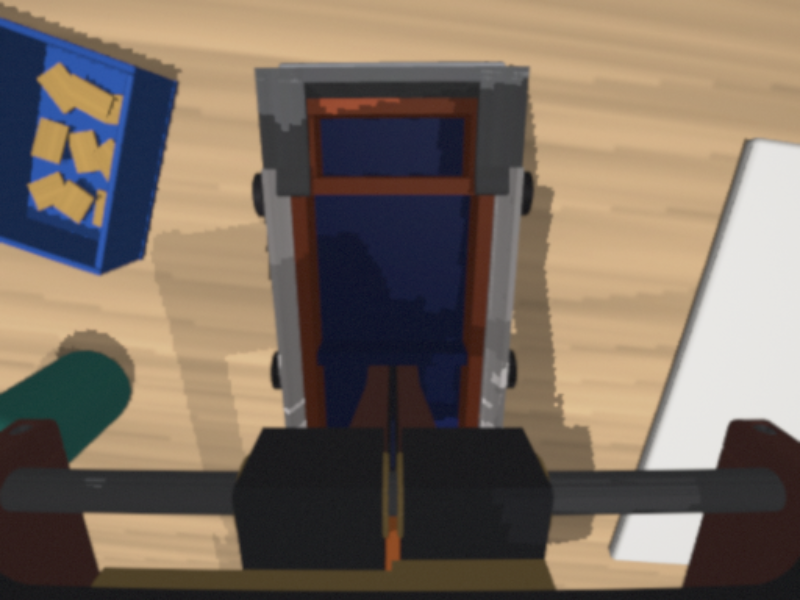

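The tray follows the finger one-to-one, and its end (row 180) is now under the lips (edge at row 193). I'll carry on.

```bash
python3 -m creep '[{"translation":[0.005,0.0006,0],"angular":[0,0,0]},{"translation":[0.01,0.0011,0],"angular":[0,0,0]},{"translation":[0.014,0.0016,0],"angular":[0,0,0]},{"translation":[0.014,0.0016,0],"angular":[0,0,0]}]' | sed -n 2,4p
```

```text
position: [0.5141, 0.2183, 0.1128]
tcp_rot: [0.998, 0.056, -0.002, 0.0]
force: [-6.5, -0.7, 10.6]
```

```bash
python3 -m creep '[{"translation":[0.005,0.0006,0],"angular":[0,0,0]},{"translation":[0.01,0.0011,0],"angular":[0,0,0]},{"translation":[0.014,0.0016,0],"angular":[0,0,0]},{"translation":[0.014,0.0016,0],"angular":[0,0,0]}]' | sed -n 2,4p
```

```text
position: [0.5211, 0.2191, 0.1128]
tcp_rot: [0.998, 0.056, -0.002, 0.0]
force: [-6.5, -1.3, 10.0]
```

```bash
python3 -m creep '[{"translation":[0.005,0.0006,0],"angular":[0,0,0]},{"translation":[0.01,0.0011,0],"angular":[0,0,0]},{"translation":[0.01,0.0011,0],"angular":[0,0,0]}]' | sed -n 2,4p
```

```text
position: [0.5262, 0.2197, 0.1128]
tcp_rot: [0.998, 0.056, -0.002, 0.0]
force: [-6.2, -1.0, 10.0]
```

About 6 mm left, so I'll take small steps and watch Fx.

```bash
python3 -m creep '[{"translation":[0.003,0.0003,0],"angular":[0,0,0]},{"translation":[0.006,0.0007,0],"angular":[0,0,0]},{"translation":[0.006,0.0007,0],"angular":[0,0,0]}]' | sed -n 2,4p
```

```text
position: [0.5289, 0.22, 0.1128]
tcp_rot: [0.998, 0.056, -0.002, 0.0]
force: [-7.3, -0.2, 9.0]
```

```bash
python3 -m creep '[{"translation":[0.003,0.0003,0],"angular":[0,0,0]},{"translation":[0.004,0.0005,0],"angular":[0,0,0]},{"translation":[0.004,0.0005,0],"angular":[0,0,0]}]' | sed -n 2,4p
```

```text
position: [0.5308, 0.2202, 0.1128]
tcp_rot: [0.998, 0.056, -0.002, 0.0]
force: [-7.0, -1.2, 9.1]
```

```bash
python3 -m creep '[{"translation":[0.002,0.0002,0],"angular":[0,0,0]},{"translation":[0.003,0.0003,0],"angular":[0,0,0]},{"translation":[0.003,0.0003,0],"angular":[0,0,0]}]' | sed -n 2,4p
python3 - <<'E'
from h import *
m=optics.camera_model("wrist");a=optics.grab_frame("wrist")
rect("wrist","tray_center",.130,m=m);tool()
E
```

```text
position: [0.5323, 0.2203, 0.1128]
tcp_rot: [0.998, 0.056, -0.002, 0.0]
force: [-6.4, -0.3, 9.1]
t 20.9 pos [0.5322 0.2204 0.1128] yaxis [ 0.111 -0.994  0.   ] ang -1.459 F [-7.8 -0.3  9.5] w 0.0005 g 4.7
```

```bash
python3 -m creep '[{"translation":[0.002,0.0002,0],"angular":[0,0,0]},{"translation":[0.002,0.0002,0],"angular":[0,0,0]}]' | sed -n 2,4p;python3 -m creep '[{"translation":[0.002,0.0002,0],"angular":[0,0,0]},{"translation":[0.002,0.0002,0],"angular":[0,0,0]}]' | sed -n 2,4p
```

```text
position: [0.5333, 0.2205, 0.1128]
tcp_rot: [0.998, 0.056, -0.002, 0.0]
force: [-7.3, -1.4, 8.8]
position: [0.534, 0.2205, 0.1127]
tcp_rot: [0.998, 0.056, -0.003, 0.0]
force: [-7.9, -1.0, 10.1]
```

```bash
python3 -m creep '[{"translation":[0.002,0.0002,0],"angular":[0,0,0]},{"translation":[0.002,0.0002,0],"angular":[0,0,0]}]' | sed -n 2,4p;python3 -m creep '[{"translation":[0.002,0.0002,0],"angular":[0,0,0]},{"translation":[0.002,0.0002,0],"angular":[0,0,0]}]' | sed -n 2,4p
```

```text
position: [0.5341, 0.2205, 0.1126]
tcp_rot: [0.998, 0.056, -0.003, 0.0]
force: [-9.1, -1.1, 11.2]
position: [0.5347, 0.2205, 0.1126]
tcp_rot: [0.998, 0.056, -0.004, 0.0]
force: [-10.5, -1.7, 11.6]
```

```bash
python3 -m creep '[{"translation":[0.003,0.0003,0],"angular":[0,0,0]},{"translation":[0.003,0.0003,0],"angular":[0,0,0]}]' | sed -n 2,4p;python3 -m creep '[{"translation":[0.003,0.0003,0],"angular":[0,0,0]},{"translation":[0.003,0.0003,0],"angular":[0,0,0]}]' | sed -n 2,4p
python3 - <<'E'
from h import *
m=optics.camera_model("wrist");a=optics.grab_frame("wrist")
rect("wrist","tray_center",.130,m=m);tool()
E
```

```text
position: [0.5347, 0.2205, 0.1124]
tcp_rot: [0.998, 0.056, -0.005, 0.001]
force: [-12.7, -1.2, 13.6]
position: [0.5348, 0.2205, 0.1121]
tcp_rot: [0.998, 0.056, -0.006, 0.001]
force: [-16.3, -1.8, 15.9]
wrist tray_center 0.9 15505 c 569.2 222.7 size 87.4 64.0 yaw 0.112
t 22.2 pos [0.5348 0.2205 0.1121] yaxis [ 0.111 -0.994  0.001] ang -1.459 F [-15.9  -1.2  15.5] w 0.0003 g 10.5
```

The tray is home: its far end is at 612.6 mm and the stop is at about 612.3. I'll ease the push and let the tray up while still lightly pushing on the divider.

```bash
python3 -m creep '[{"translation":[-0.005,-0.0006,0],"angular":[0,0,0]},{"translation":[-0.005,-0.0006,0.002],"angular":[0,0,0]},{"translation":[-0.005,-0.0006,0.004],"angular":[0,0,0]},{"translation":[-0.006,-0.0006,0.006],"angular":[0,0,0]},{"translation":[-0.007,-0.0007,0.008],"angular":[0,0,0]},{"translation":[-0.007,-0.0007,0.01],"angular":[0,0,0]},{"translation":[-0.007,-0.0007,0.012],"angular":[0,0,0]},{"translation":[-0.007,-0.0007,0.014],"angular":[0,0,0]},{"translation":[-0.007,-0.0007,0.014],"angular":[0,0,0]}]' | sed -n 1,4p
```

```text
time: 23.1
position: [0.5348, 0.2203, 0.118]
tcp_rot: [0.998, 0.056, -0.004, 0.001]
force: [-5.4, 0.0, -3.0]
```

```bash
python3 -m creep '[{"translation":[-0.006,-0.0007,0],"angular":[0,0,0]},{"translation":[-0.012,-0.0014,0],"angular":[0,0,0]},{"translation":[-0.016,-0.0018,0],"angular":[0,0,0]},{"translation":[-0.016,-0.0018,0.03],"angular":[0,0,0]},{"translation":[-0.016,-0.0018,0.08],"angular":[0,0,0]},{"translation":[-0.016,-0.0018,0.14],"angular":[0,0,0]},{"translation":[-0.04,-0.005,0.16],"angular":[0,0,0]},{"translation":[-0.08,-0.009,0.16],"angular":[0,0,0]},{"translation":[-0.1,-0.01,0.16],"angular":[0,0,0]},{"translation":[-0.1,-0.01,0.16],"angular":[0,0,0]}]' | sed -n 1,4p
python3 - <<'E'
from h import *
m=optics.camera_model("wrist");a=optics.grab_frame("wrist");cv2.imwrite("pics/k.png",cv2.resize(a,(800,600)))
rect("wrist","tray_center",.133,m=m);pin("wrist",["tray_center"]);tool()
E
```

```text
time: 24.1
position: [0.4861, 0.2158, 0.199]
tcp_rot: [0.998, 0.056, -0.001, 0.0]
force: [-0.2, 0.0, 0.0]
wrist tray_center 0.94 12786 c 548.9 220.6 size 128.4 65.5 yaw 0.121
wrist tray_center 0.62 [0.5524 0.2192 0.1189]
t 24.25 pos [0.4887 0.2161 0.1993] yaxis [ 0.111 -0.994 -0.   ] ang -1.46 F [-0.   0.4 -0.2] w 0.0006 g 0.0
```

View pics/k.png

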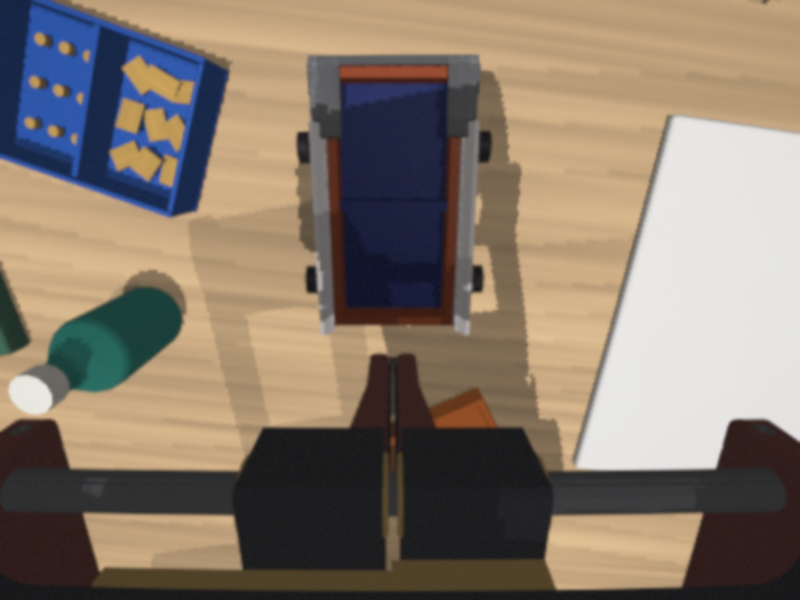

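The tray (rows 65–325) sits under both lips with its rear wall against the back stop. It is square in the channel and centred at (548.9, 220.6) mm, against a feeder origin of about (547.7, 221.9). I'll hand it in.

```bash
python3 -c "
from plant import manip
print(manip.sign_off())"
```

```text
the job is handed in; nothing more can be done
None
```

The navy-lined tray is in the feeder, under both lips and against the back stop, and the job was handed in at about 24 s. No verdict came back, and there was one risk: at the start of the slide the wrist force briefly read 40 N down and 29 N sideways, so the tray may have come close to or passed the 35 N contact limit before I backed off.

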